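# Clear the balance pan, then weigh the sample

### The arm

A 6-joint arm with a two-finger parallel gripper is mounted at the origin on a cart in front of the work surface, level with it; the furniture and walls round the work are solid. World frame = base frame: x ahead of the robot, y to its left, z up, the work surface at z = 0. Lengths are in m, angles in rad, forces in N, time in s.
With the tool pointing down it reaches from about 0.35 to 0.85 m from the base axis. Payload 8.1 kg.
Tool frame: the origin (TCP) lies on the centre line of the jaws, within the pads' length; the fingertips stand 8 mm ahead of it and the grasp point (between the pads) lies 11 mm behind it; z points along the fingers, y is the line along which they close (so a half turn about z gives the same grasp; the last joint's range is limited). The gripper opens to 85 mm and grips with 20 to 120 N. Pads are 22 mm wide; open, the fingers measure 114 mm over their backs; the gripper's body (76 mm by 85 mm) begins 54 mm behind the grasp point. The pads swing forward as they close: fully open they stand 13 mm farther back than shut.
Start: joints at [-1.291, 0.13, 1.488, -0, 1.523, -0.085], TCP at [0.214, -0.561, 0.239] pointing down, gripper open.
Joint ranges: [-2.96, 2.96], [-0.89, 2.26], [0.02, 2.5], [-1.34, 4.48], [0, 2.73], [-2.66, 2.66]. Speed limits (rad/s): [2.39, 2.39, 2.79, 3.14, 3.14, 3.14].

### API

Orientations are given as [roll, pitch, yaw] about the fixed x, y, z axes, in that order (R = Rz(yaw) Ry(pitch) Rx(roll)).
In Python, from station import arm gives the robot as it stands. The module is installed in compiled form; this text tells all that it offers.
- The arm moves only by the tool drive_tool, never from a script. Its argument "series" is one flat list of numbers, 7 for each row, row after row: the shift along the tool's x, y, z in mm, then the turn, a rotation vector about the tool's x, y, z in rad, then the opening, from 0 (shut) to 1 (fully open). A call has exactly 10 rows; each row is the pose to reach, as a shift and turn from the pose commanded when the call began, along the tool's axes at that moment; what a row does not reach only later rows make up. A row lasts 1/10 s, in which the tool goes at most 50 mm and 8.59 degrees, less where a joint would pass 70% of its speed; a pose out of reach is approached as far as the arm can. A call with a gripper value outside its range is refused whole. The fingers move at their own pace and stop on an object; the grip force is fixed at half the most. Time passes only in rows, so rows that repeat a pose let the fingers close, or fill a call up. It gives the time, the measured TCP pose, the force, the opening and the grip force at its end, in the units of the state.
- arm.get_state(): the state, without advancing time (a new reading comes with each control period).
- arm.capture(name): name is "scene" or "top" or "wrist"; returns (picture, depth): 420x560x3 uint8, red, green, blue; 420x560 float32, m along the optical axis (not along the pixel's ray), 0 where there is no reading.
- arm.camera_info(name): a dict with "fovy" (degrees; the focal length in pixels is half the picture's height over the tangent of half this angle, whatever the lens; pixels are square), "cx", "cy" (the principal point, pixels), "extrinsics" (4x4, takes a point from camera to world coordinates); the wrist camera has in their place "tool_from_camera" (4x4, takes a point from camera to tool coordinates, whose origin is the TCP and whose axes are the flange's). Camera axes: x right, y down, z forward; pixel columns grow to the right and rows downward; lengths in m; the calibration is good to about 2 mm. A picture is of the moment at which its call begins: read the wrist's pose just before it. camera_info takes no time and is no camera call.
- arm.job_done(): hands the job in; it is judged then, once.
The state is a dict: "t": time; "joint_positions": joint angles; "qd": joint speeds; "tau": joint torques, N m; "position": TCP position; "orientation": TCP orientation; "ft_force": force on the tool from outside, world axes, zero at the start; "wrist_torque": the same for the moment, N m; "grip_width": finger opening in m; "grasp_force": force on a finger pad.
Only numpy, scipy, OpenCV 4.12 (cv2) and the standard library are available. Lean on these libraries where they do the work, as an engineer would, in place of code of your own. Each camera call takes 0.05 s, during which the arm holds its last target. There are 200 camera calls.

### The job

The brass check weight was left on the balance. First take it off the pan and stand it upright on the dark round spot of the blue mat; then stand the white-capped vial upright in the middle of the empty pan, keeping it upright on the way. Leave the black-capped vials where they are.

Things in the scene. Friction and masses are not known exactly. Their poses are not given: they have to be found in the camera images.
- weight_mid (a point): Brass check weight with a knobbed top, 24 mm diameter, 22 mm tall, about 50 g, standing near the middle of the balance pan at first. The point is its centre, 11 mm above its foot; z runs up its axis. Its widest part is its lower half.
- white_vial_mid (a point): The sample, the only white-capped vial on the bench: white-capped glass vial, 23 mm diameter, 56 mm tall with its screw cap (cap 21 mm wide, from 43 mm up), standing upright on the worktop. The point is its centre, 28 mm above its foot; z runs up its axis.
- pan_centre (a point): Centre of the top face of the balance's round flat steel pan, 100 mm diameter, 55 mm above the worktop. The balance is fixed: a white case 190 x 160 mm, 40 mm high, reaching 117 mm from the pan's centre along -x (the side with the display) and 73 mm along +x; x and y run along the case.
- mat_spot (a point): Centre of the top face of a fixed blue square mat, 110 x 110 mm, 6 mm thick, without a rim; round the centre is a dark spot of 80 mm diameter, level with the mat. x and y run along its sides.
- black_vial_a_mid (a point): Bystander: black-capped glass vial, 23 mm diameter, 56 mm tall with its screw cap (cap 21 mm wide, from 43 mm up), standing upright on the worktop. The point is its centre, 28 mm above its foot; z runs up its axis.
- black_vial_b_mid (a point): Bystander: another black-capped glass vial, 23 mm diameter, 56 mm tall with its screw cap (cap 21 mm wide, from 43 mm up), standing upright on the worktop. The point is its centre, 28 mm above its foot; z runs up its axis.

How it is judged:
By the outcome, as a careful person would: the job done as asked, in the order asked, and still so for the second after the job is handed in, with the robot touching nothing.
It also fails if it takes over 64 s, if anything falls off the work surface, if the arm or the gripper's body presses on something with over 40 N, if the wrist force passes 120 N, or if a joint passes its speed limit or range.

## Working session

There is one attempt and no reset: what is moved stays moved. The work goes in short steps, Python scripts to look and compute and a tool call to move; the robot and the scene stay as the last step left them, time stands still between calls to the robot, and variables do not carry over. Pictures are saved under pics/ and viewed, at most 10 in all, crops included, and the job is handed in when it is done.

Besides the shell and the picture viewer there is one more tool, called in YAML: its name, and indented under it one key for each argument. drive_tool: Moves the arm, as the interface text tells. Its arguments: {"type":"object","properties":{"series":{"type":"array"}},"required":["series"]}

```bash
mkdir -p pics; cat > h.py <<'E'
from station import arm
import numpy as np, cv2
from scipy.spatial.transform import Rotation as R
def cap(n):
    s=arm.get_state(); p,d=arm.capture(n); c=arm.camera_info(n)
    if n=="wrist":
        T=np.eye(4);T[:3,:3]=R.from_euler('xyz',s['orientation']).as_matrix();T[:3,3]=s['position']
        E=T@np.array(c['tool_from_camera'])
    else: E=np.array(c['extrinsics'])
    f=p.shape[0]/2/np.tan(np.radians(c['fovy'])/2)
    v,u=np.mgrid[:p.shape[0],:p.shape[1]]
    P=np.stack([(u-c['cx'])/f*d,(v-c['cy'])/f*d,d],-1)@E[:3,:3].T+E[:3,3]
    P[d==0]=np.nan
    return p,P,E,f,c
def save(n,p): cv2.imwrite(n,p[...,::-1])
E
python3 - <<'E'
from h import *
s=arm.get_state();print({k:np.round(v,3) for k,v in s.items()})
for n in("top","scene"):
    p,P,E,f,c=cap(n);save(f"pics/{n}0.png",p);np.save(f"{n}0.npy",P);print(n,c)
print(arm.camera_info("wrist"))
E
```

```text
{'t': np.float64(0.0), 'joint_positions': array([-1.291,  0.131,  1.489, -0.   ,  1.523, -0.085]), 'qd': array([ 0.001, -0.001,  0.   ,  0.001,  0.001,  0.001]), 'tau': array([-3.0000e-03, -5.6941e+01, -5.0054e+01, -0.0000e+00,  1.5000e-02,
        0.0000e+00]), 'position': array([ 0.214, -0.56 ,  0.238]), 'orientation': array([-3.14 , -0.   ,  0.365]), 'ft_force': array([-0.631, -0.438,  0.143]), 'wrist_torque': array([0.057, 0.013, 0.004]), 'grasp_force': np.float64(0.0), 'grip_width': np.float64(0.085)}
top {'fovy': 46.8409217929634, 'cx': 290.7407500223323, 'cy': 209.59451326291705, 'extrinsics': array([[-0.02851762, -0.98300135,  0.18137004,  0.28371146],
       [-0.99958287,  0.02721534, -0.00966541,  0.09927385],
       [ 0.00456507, -0.18157002, -0.98336742,  1.34679833],
       [ 0.        ,  0.        ,  0.        ,  1.        ]])}
scene {'fovy': 43.817234673828686, 'cx': 279.7509487126998, 'cy': 205.48525471125964, 'extrinsics': array([[-0.82838247, -0.22727939,  0.51198297, -0.15336103],
       [-0.5595999 ,  0.37673653, -0.7381853 ,  1.0851564 ],
       [-0.02510838, -0.89800538, -0.43926746,  0.65862819],
       [ 0.        ,  0.        ,  0.        ,  1.        ]])}
{'fovy': 67.54129481831926, 'cx': 279.42613776900123, 'cy': 211.07008855299802, 'tool_from_camera': array([[ 8.03754346e-06, -9.50483012e-01, -3.10776517e-01,
         7.94920785e-02],
       [ 1.00000000e+00,  2.16866880e-06,  1.92300907e-05,
        -4.04418384e-04],
       [-1.76039032e-05, -3.10776517e-01,  9.50483012e-01,
        -1.33781268e-01],
       [ 0.00000000e+00,  0.00000000e+00,  0.00000000e+00,
         1.00000000e+00]])}
```

View pics/top0.png

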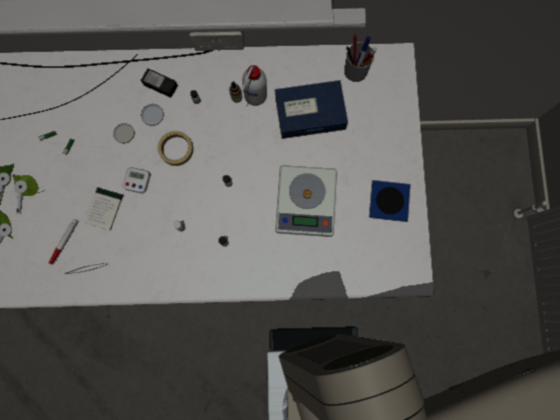

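View pics/scene0.png

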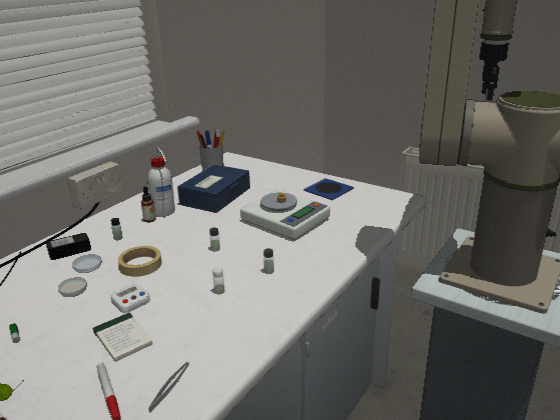

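The top picture shows the balance pan at about (307,191) with the weight at (307,194). The mat spot is at (390,201), and the white-capped vial at (179,226). Black vials stand at (227,181), (223,241) and (195,97). The scene picture agrees.

```bash
python3 - <<'E'
from h import *
P=np.load("top0.npy");p=cv2.imread("pics/top0.png")
def blob(n,u,v,r,zlo,zhi):
    Q=P[v-r:v+r+1,u-r:u+r+1].reshape(-1,3);m=(Q[:,2]>zlo)&(Q[:,2]<zhi);Q=Q[m]
    print(n,m.sum(),np.round(Q.mean(0),4),np.round(Q.min(0),3),np.round(Q.max(0),3))
blob("weight",307,193,9,.064,.09);blob("pan",307,191,22,.048,.062)
blob("case",307,200,40,.03,.046);blob("mat",390,201,24,.004,.02)
blob("white",179,226,9,.035,.08);blob("bA",227,181,9,.035,.08);blob("bB",223,241,9,.035,.08)
# mat spot by darkness
g=p.max(2)[180:222,368:412];Q=P[180:222,368:412][(g<35)];print("spot",len(Q),np.nanmean(Q,0),np.nanmin(Q,0),np.nanmax(Q,0))
m=cv2.inRange(P[:,:,2].astype(np.float32),.03,.046).astype(np.uint8);m[:,:270]=0;m[:,345:]=0;m[:160]=0;m[240:]=0
X=P[m>0][:,:2].astype(np.float32);print("case rect",cv2.minAreaRect(X))
S=np.load("scene0.npy")
for n,u,v in(("w",218,280),("wt",282,197)):
    Q=S[v-12:v+13,u-7:u+8].reshape(-1,3);z=(.035,.08) if n=="w" else (.062,.09);Q=Q[(Q[:,2]>z[0])&(Q[:,2]<z[1])];print(n,len(Q),np.median(Q,0),Q.min(0),Q.max(0))
E
```

```text
weight 65 [0.5629 0.0422 0.0724] [0.552 0.031 0.066] [0.575 0.053 0.082]
pan 951 [0.5744 0.0419 0.0552] [ 0.525 -0.015  0.048] [0.637 0.09  0.062]
case 2696 [0.5424 0.0454 0.0403] [ 0.451 -0.043  0.03 ] [0.653 0.131 0.046]
mat 1281 [ 0.5493 -0.1926  0.0071] [ 0.478 -0.267  0.004] [ 0.618 -0.123  0.017]
white 66 [0.489  0.3934 0.0527] [0.48  0.384 0.035] [0.499 0.405 0.063]
bA 64 [0.6123 0.2614 0.0522] [0.604 0.252 0.035] [0.624 0.272 0.06 ]
bB 63 [0.4433 0.2728 0.0534] [0.434 0.264 0.036] [0.455 0.284 0.061]
spot 585 [ 0.55016578 -0.19378938  0.0067333 ] [ 5.12775030e-01 -2.32434141e-01 -1.95341096e-04] [ 0.58883302 -0.15412837  0.01682695]
case rect ((0.5527482032775879, 0.04361595958471298), (0.1602316051721573, 0.19131223857402802), 84.58495330810547)
w 120 [0.48686997 0.40076352 0.04852892] [0.47945639 0.38578404 0.03515062] [0.50105892 0.40658009 0.0568542 ]
wt 51 [0.56316008 0.04657669 0.06847465] [0.54912846 0.03220156 0.06225019] [0.57469383 0.05786442 0.07643026]
```

drive_tool:
  series: [30, -24, 0, 0, 0, 0, 1, 70, -57, 0, 0, 0, 0, 1, 105, -85, 0, 0, 0, 0, 1, 140, -113, 0, 0, 0, 0, 1, 175, -142, 0, 0, 0, 0, 1, 210, -170, 0, 0, 0, 0, 1, 245, -198, 0, 0, 0, 0, 1, 280, -227, 0, 0, 0, 0, 1, 315, -255, 0, 0, 0, 0, 1, 345, -279, 0, 0, 0, 0, 1]

```text
t: 1.1
position: [0.4374, -0.1746, 0.239]
orientation: [-3.141, -0.0, 0.365]
ft_force: [0.8, -0.7, -0.5]
grip_width: 0.0853
grasp_force: 0.0
```

drive_tool:
  series: [35, -28, 0, 0, 0, 0, 1, 70, -57, 10, 0, 0, 0, 1, 105, -85, 20, 0, 0, 0, 1, 140, -113, 35, 0, 0, 0, 1, 165, -135, 45, 0, 0, 0, 1, 185, -150, 55, 0, 0, 0, 1, 196, -159, 58, 0, 0, 0, 1, 196, -159, 58, 0, 0, 0, 1, 196, -159, 58, 0, 0, 0, 1, 196, -159, 58, 0, 0, 0, 1]

```text
t: 2.1
position: [0.5632, 0.0405, 0.182]
orientation: [3.141, -0.001, 0.364]
ft_force: [-0.1, -2.0, 0.2]
grip_width: 0.0855
grasp_force: 0.0
```

```bash
cat > m.py <<'E'
from h import *
import sys
# usage: m.py tag zlo zhi xt yt rad : mean/enclosing circle of points in z band near (xt,yt), and tool shift
tag=sys.argv[1];zl,zh,x,y,r=map(float,sys.argv[2:7])
s=arm.get_state();p,P,E,f,c=cap("wrist");save(f"pics/{tag}.png",p)
m=(P[...,2]>zl)&(P[...,2]<zh)&(np.hypot(P[...,0]-x,P[...,1]-y)<r)
Q=P[m];v,u=np.nonzero(m)
print(len(Q),"mean",Q.mean(0),"min",Q.min(0),"max",Q.max(0),"uv",u.mean(),v.mean())
(cx,cy),rr=cv2.minEnclosingCircle(Q[:,:2].astype(np.float32));print("circle",cx,cy,rr)
pos=s['position'];Rm=R.from_euler('xyz',s['orientation']).as_matrix()
print("tcp",pos,s['orientation'],"toolshift mm",1000*Rm.T@(np.array([cx,cy,pos[2]])-pos),s['t'],s['ft_force'])
E
python3 m.py w1 .058 .085 .563 .042 .03; python3 - <<'E'
E
```

```text
694 mean [0.5673137  0.04084986 0.0707028 ] min [0.55307763 0.02822972 0.05807762] max [0.57730652 0.05198653 0.07803606] uv 281.2276657060519 205.79394812680115
circle 0.5652568936347961 0.03989347070455551 0.012280757538974285
tcp [0.56320124 0.04050469 0.18198512] [ 3.14096584e+00 -5.60270144e-04  3.63653091e-01] toolshift mm [1.70381218 1.30242663 0.00177097] 2.1 [-0.09019326 -2.03074584  0.19765853]
```

View pics/w1.png

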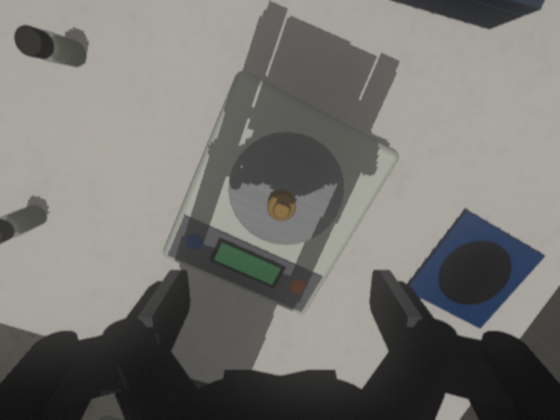

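The wrist view shows the weight at (281,206), standing on the pan and centred between the fingers to about 2 mm. I'll descend and grip.

drive_tool:
  series: [2, 1, 20, 0, 0, 0, 1, 2, 1, 45, 0, 0, 0, 1, 2, 1, 70, 0, 0, 0, 1, 2, 1, 90, 0, 0, 0, 1, 2, 1, 105, 0, 0, 0, 1, 2, 1, 111, 0, 0, 0, 1, 2, 1, 115, 0, 0, 0, 1, 2, 1, 115, 0, 0, 0, 1, 2, 1, 115, 0, 0, 0, 0.7, 2, 1, 115, 0, 0, 0, 0.5]

```text
t: 3.15
position: [0.5662, 0.0415, 0.0674]
orientation: [3.141, -0.002, 0.365]
ft_force: [-1.2, 0.2, -0.3]
grip_width: 0.059
grasp_force: 0.0
```

drive_tool:
  series: [0, 0, 0, 0, 0, 0, 0.4, 0, 0, 0, 0, 0, 0, 0.3, 0, 0, 0, 0, 0, 0, 0.2, 0, 0, 0, 0, 0, 0, 0.1, 0, 0, 0, 0, 0, 0, 0, 0, 0, 0, 0, 0, 0, 0, 0, 0, 0, 0, 0, 0, 0, 0, 0, 0, 0, 0, 0, 0, 0, 0, 0, 0, 0, 0, 0, 0, 0, 0, 0, 0, 0, 0]

```text
t: 4.15
position: [0.5659, 0.0415, 0.067]
orientation: [3.141, -0.001, 0.365]
ft_force: [-0.7, 0.3, 5.2]
grip_width: 0.0212
grasp_force: 59.0
```

drive_tool:
  series: [0, 0, -3, 0, 0, 0, 0, 0, 0, -8, 0, 0, 0, 0, 0, 0, -15, 0, 0, 0, 0, 0, 0, -25, 0, 0, 0, 0, 0, 0, -38, 0, 0, 0, 0, 0, 0, -50, 0, 0, 0, 0, 0, 0, -60, 0, 0, 0, 0, 0, 0, -60, 0, 0, 0, 0, 0, 0, -60, 0, 0, 0, 0, 0, 0, -60, 0, 0, 0, 0]

```text
t: 5.15
position: [0.5649, 0.0415, 0.1256]
orientation: [-3.141, 0.001, 0.365]
ft_force: [-0.5, 0.1, -1.1]
grip_width: 0.0207
grasp_force: 58.8
```

```bash
python3 - <<'E'
from h import *
s=arm.get_state();print(s['position'],s['grip_width'],s['grasp_force'])
p,P,E,f,c=cap("wrist");save("pics/w2.png",p)
q,S,*_=cap("scene")
m=(P[...,2]>.052)&(P[...,2]<.06)&(np.hypot(P[...,0]-.575,P[...,1]-.042)<.07)
Q=P[m];print("pan",len(Q),Q.mean(0),Q.min(0),Q.max(0))
(cx,cy),r=cv2.minEnclosingCircle(Q[:,:2].astype(np.float32));print(cx,cy,r)
m=(P[...,2]>.003)&(P[...,2]<.02)&(np.hypot(P[...,0]-.55,P[...,1]+.193)<.09)
if m.any(): print("mat",m.sum(),cv2.minAreaRect(P[m][:,:2].astype(np.float32)))
a=cv2.resize(q[130:250,220:380],(640,480));b=p
save("pics/s2.png",a)
E
```

```text
[0.56493695 0.04145961 0.12560372] 0.020658584213248628 58.77836427069269
pan 13829 [0.58274238 0.04201398 0.05432631] [ 0.52946004 -0.00977728  0.05201264] [0.62539832 0.08926859 0.05682848]
0.5756900906562805 0.0395614355802536 0.05001383647322655
mat 10737 ((0.5513704419136047, -0.19482843577861786), (0.11144395917654037, 0.10994482040405273), 82.06089782714844)
```

View pics/s2.png

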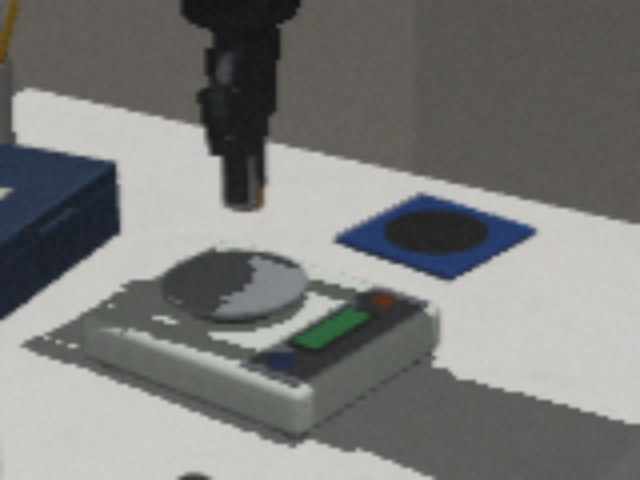

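View pics/w2.png

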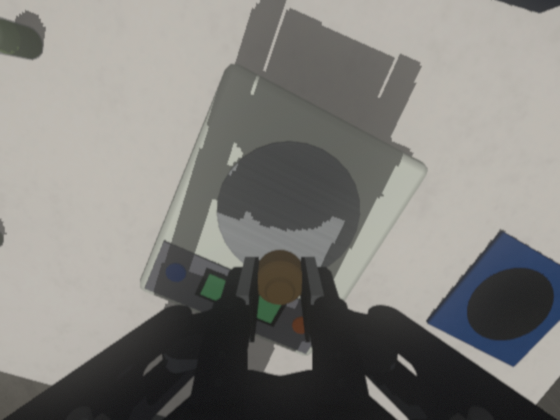

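The scene crop shows the pan empty, with the weight between the fingertips. The wrist view has it at (280,275). I'll check its tilt from depth before placing it.

```bash
python3 - <<'E'
from h import *
s=arm.get_state()
p,P,E,f,c=cap("wrist")
Rm=R.from_euler('xyz',s['orientation']).as_matrix();Q=(P-s['position'])@Rm
for v in range(240,312,4):
    print(v,[tuple(np.round(1000*Q[v,u][[0,2]],0).astype(int)) for u in(268,280,292)],p[v,280])
save("pics/w3.png",cv2.resize(p[220:340,210:350],(700,600),interpolation=cv2.INTER_CUBIC))
E
```

```text
240 [(np.int64(-9), np.int64(72)), (np.int64(-9), np.int64(71)), (np.int64(-9), np.int64(71))] [130 132 131]
244 [(np.int64(-12), np.int64(70)), (np.int64(-12), np.int64(70)), (np.int64(-12), np.int64(71))] [133 135 134]
248 [(np.int64(-15), np.int64(72)), (np.int64(-15), np.int64(72)), (np.int64(-15), np.int64(70))] [126 127 125]
252 [(np.int64(-18), np.int64(70)), (np.int64(11), np.int64(9)), (np.int64(-18), np.int64(71))] [69 60 47]
256 [(np.int64(10), np.int64(8)), (np.int64(11), np.int64(5)), (np.int64(10), np.int64(8))] [68 60 47]
260 [(np.int64(9), np.int64(4)), (np.int64(11), np.int64(1)), (np.int64(9), np.int64(4))] [72 61 47]
264 [(np.int64(10), np.int64(-2)), (np.int64(10), np.int64(-2)), (np.int64(10), np.int64(0))] [77 65 48]
268 [(np.int64(8), np.int64(-1)), (np.int64(8), np.int64(-2)), (np.int64(8), np.int64(-2))] [79 67 50]
272 [(np.int64(6), np.int64(-1)), (np.int64(7), np.int64(-3)), (np.int64(6), np.int64(-2))] [79 67 49]
276 [(np.int64(4), np.int64(-3)), (np.int64(5), np.int64(-3)), (np.int64(4), np.int64(-2))] [78 66 48]
280 [(np.int64(2), np.int64(-2)), (np.int64(6), np.int64(-9)), (np.int64(2), np.int64(-3))] [74 62 46]
284 [(np.int64(4), np.int64(-8)), (np.int64(4), np.int64(-9)), (np.int64(3), np.int64(-8))] [78 66 46]
288 [(np.int64(3), np.int64(-10)), (np.int64(2), np.int64(-9)), (np.int64(1), np.int64(-8))] [77 64 45]
292 [(np.int64(0), np.int64(-9)), (np.int64(0), np.int64(-9)), (np.int64(0), np.int64(-10))] [76 64 44]
296 [(np.int64(-2), np.int64(-9)), (np.int64(-2), np.int64(-9)), (np.int64(-3), np.int64(-8))] [77 64 45]
300 [(np.int64(-9), np.int64(-2)), (np.int64(-4), np.int64(-9)), (np.int64(-9), np.int64(-2))] [77 64 44]
304 [(np.int64(-69), np.int64(82)), (np.int64(-6), np.int64(-9)), (np.int64(-70), np.int64(84))] [69 72 50]
308 [(np.int64(-73), np.int64(83)), (np.int64(-73), np.int64(82)), (np.int64(-75), np.int64(84))] [37 45 37]
```

View pics/w3.png

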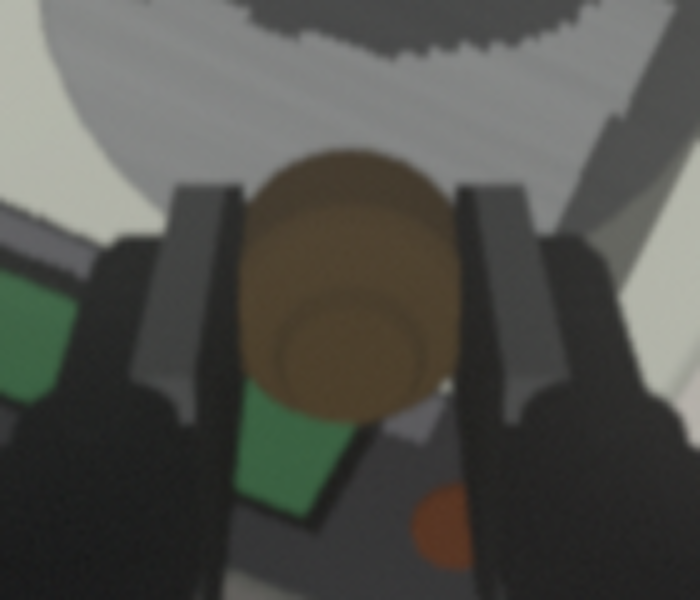

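The close-up and the depth agree: shoulder and knob are level, so the weight is upright, with its foot about 12 mm ahead of the TCP. Next I'll carry it to the mat.

drive_tool:
  series: [-4, 10, 0, 0, 0, 0, 0, -14, 31, 0, 0, 0, 0, 0, -27, 60, 0, 0, 0, 0, 0, -41, 90, 0, 0, 0, 0, 0, -54, 120, 0, 0, 0, 0, 0, -68, 150, 0, 0, 0, 0, 0, -82, 181, 0, 0, 0, 0, 0, -92, 204, 0, 0, 0, 0, 0, -97, 215, 0, 0, 0, 0, 0, -97, 215, 0, 0, 0, 0, 0]

```text
t: 6.3
position: [0.5511, -0.1956, 0.1261]
orientation: [-3.142, 0.0, 0.362]
ft_force: [0.8, -0.1, -0.1]
grip_width: 0.021
grasp_force: 58.8
```

drive_tool:
  series: [0, 0, 10, 0, 0, 0, 0, 0, 0, 28, 0, 0, 0, 0, 0, 0, 48, 0, 0, 0, 0, 0, 0, 68, 0, 0, 0, 0, 0, 0, 84, 0, 0, 0, 0, 0, 0, 94, 0, 0, 0, 0, 0, 0, 100, 0, 0, 0, 0, 0, 0, 102, 0, 0, 0, 0, 0, 0, 102, 0, 0, 0, 0, 0, 0, 102, 0, 0, 0, 0]

```text
t: 7.3
position: [0.5522, -0.1944, 0.0252]
orientation: [3.141, -0.001, 0.365]
ft_force: [0.7, 0.6, -0.7]
grip_width: 0.0206
grasp_force: 58.8
```

```bash
python3 - <<'E'
from h import *
s=arm.get_state();print(s['position'],s['grip_width'],s['grasp_force'],s['ft_force'])
E
```

```text
[ 0.55223041 -0.19435993  0.02524627] 0.020600333268427584 58.81798295304179 [ 0.7428814   0.55216036 -0.73959065]
```

Go down 6 mm (foot about 1 mm above or touching the mat), settle, and check the force.

drive_tool:
  series: [0, 0, 2, 0, 0, 0, 0, 0, 0, 4, 0, 0, 0, 0, 0, 0, 5, 0, 0, 0, 0, 0, 0, 6, 0, 0, 0, 0, 0, 0, 6, 0, 0, 0, 0, 0, 0, 6, 0, 0, 0, 0, 0, 0, 6, 0, 0, 0, 0, 0, 0, 6, 0, 0, 0, 0, 0, 0, 6, 0, 0, 0, 0, 0, 0, 6, 0, 0, 0, 0]

```text
t: 8.3
position: [0.5516, -0.194, 0.0183]
orientation: [3.142, -0.0, 0.365]
ft_force: [-0.5, 0.4, -0.7]
grip_width: 0.0209
grasp_force: 58.8
```

drive_tool:
  series: [0, 0, 0.3, 0, 0, 0, 0, 0, 0, 0.6, 0, 0, 0, 0, 0, 0, 0.9, 0, 0, 0, 0, 0, 0, 1, 0, 0, 0, 0, 0, 0, 1, 0, 0, 0, 0, 0, 0, 1, 0, 0, 0, 0, 0, 0, 1, 0, 0, 0, 0, 0, 0, 1, 0, 0, 0, 0, 0, 0, 1, 0, 0, 0, 0, 0, 0, 1, 0, 0, 0, 0]

```text
t: 9.3
position: [0.5516, -0.194, 0.018]
orientation: [3.142, -0.0, 0.365]
ft_force: [-3.5, 1.2, 5.7]
grip_width: 0.0206
grasp_force: 59.6
```

Contact. Release and rise.

drive_tool:
  series: [0, 0, -0.3, 0, 0, 0, 0.25, 0, 0, -0.3, 0, 0, 0, 0.3, 0, 0, -0.3, 0, 0, 0, 0.35, 0, 0, -0.3, 0, 0, 0, 0.45, 0, 0, -0.3, 0, 0, 0, 0.6, 0, 0, -0.3, 0, 0, 0, 0.8, 0, 0, -0.3, 0, 0, 0, 1, 0, 0, -0.3, 0, 0, 0, 1, 0, 0, -0.3, 0, 0, 0, 1, 0, 0, -0.3, 0, 0, 0, 1]

```text
t: 10.3
position: [0.5515, -0.194, 0.0176]
orientation: [3.142, -0.0, 0.365]
ft_force: [-0.4, 0.0, 0.2]
grip_width: 0.0853
grasp_force: 0.0
```

drive_tool:
  series: [0, 0, -10, 0, 0, 0, 1, 0, 0, -30, 0, 0, 0, 1, 0, 0, -60, 0, 0, 0, 1, 0, 0, -90, 0, 0, 0, 1, 0, 0, -120, 0, 0, 0, 1, 0, 0, -150, 0, 0, 0, 1, 0, 0, -165, 0, 0, 0, 1, 0, 0, -172, 0, 0, 0, 1, 0, 0, -172, 0, 0, 0, 1, 0, 0, -172, 0, 0, 0, 1]

```text
t: 11.3
position: [0.5508, -0.1937, 0.1879]
orientation: [-3.14, 0.002, 0.365]
ft_force: [-0.5, 0.3, 0.3]
grip_width: 0.0848
grasp_force: 0.0
```

```bash
python3 m.py w4 .0135 .035 .551 -.194 .03
```

```text
461 mean [ 0.55186737 -0.19356208  0.02230079] min [ 0.53873742 -0.20585291  0.01364187] max [ 0.5624     -0.18221163  0.02929514] uv 280.4164859002169 192.0065075921909
circle 0.5504566431045532 -0.1941741555929184 0.012170086614787579
tcp [ 0.55078641 -0.19365962  0.1879071 ] [-3.13989439e+00  1.63963185e-03  3.64817912e-01] toolshift mm [-4.91639836e-01  3.63016491e-01  1.89612969e-04] 11.3 [-0.4883213   0.27423829  0.25495123]
```

View pics/w4.png

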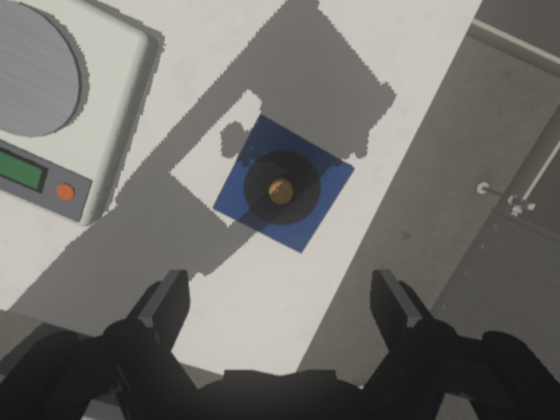

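The weight stands upright in the middle of the dark spot at (281,189), with its top at z 0.029. Next, over to the white vial.

drive_tool:
  series: [8, -29, 0, 0, 0, 0, 1, 18, -68, 0, 0, 0, 0, 1, 28, -107, 0, 0, 0, 0, 1, 39, -146, 0, 0, 0, 0, 1, 49, -185, 0, 0, 0, 0, 1, 60, -224, 0, 0, 0, 0, 1, 70, -263, 0, 0, 0, 0, 1, 80, -302, 0, 0, 0, 0, 1, 91, -341, 0, 0, 0, 0, 1, 100, -377, 0, 0, 0, 0, 1]

```text
t: 12.35
position: [0.5091, 0.1955, 0.1878]
orientation: [-3.141, 0.003, 0.365]
ft_force: [0.5, -0.2, -0.4]
grip_width: 0.0851
grasp_force: 0.0
```

drive_tool:
  series: [10, -37, 0, 0, 0, 0, 1, 20, -75, 0, 0, 0, 0, 1, 30, -113, 0, 0, 0, 0, 1, 40, -150, 0, 0, 0, 0, 1, 47, -177, 0, 0, 0, 0, 1, 52, -195, 0, 0, 0, 0, 1, 52, -195, 0, 0, 0, 0, 1, 52, -195, 0, 0, 0, 0, 1, 52, -195, 0, 0, 0, 0, 1, 52, -195, 0, 0, 0, 0, 1]

```text
t: 13.35
position: [0.4897, 0.3935, 0.1893]
orientation: [3.141, 0.001, 0.364]
ft_force: [0.1, 0.2, 0.1]
grip_width: 0.0855
grasp_force: 0.0
```

```bash
python3 m.py w5 .046 .065 .488 .395 .03
```

```text
474 mean [0.4924816  0.39382641 0.05486384] min [0.48116693 0.38312982 0.04600571] max [0.50203258 0.40394304 0.05747039] uv 280.59915611814347 199.27848101265823
circle 0.49146798253059387 0.3934709131717682 0.0106887836009264
tcp [0.48969502 0.39349916 0.1892734 ] [3.14127037e+00 5.43800893e-04 3.63614763e-01] toolshift mm [ 1.64699449e+00  6.56962665e-01 -6.83911416e-04] 13.35 [0.0629215  0.2345749  0.05783175]
```

View pics/w5.png

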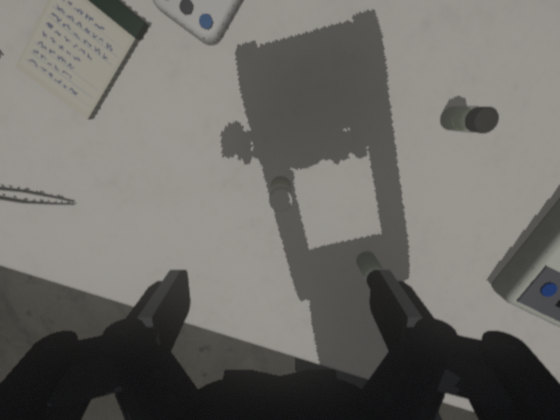

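The wrist view shows the white vial at (281,195) between the fingers. The black vials at (368,262) and (470,118) are clear of the finger sweep: B is 95 mm off along the closing line, and the fingers reach 57 mm.

drive_tool:
  series: [2, 1, 15, 0, 0, 0, 1, 2, 1, 45, 0, 0, 0, 1, 2, 1, 80, 0, 0, 0, 1, 2, 1, 112, 0, 0, 0, 1, 2, 1, 140, 0, 0, 0, 1, 2, 1, 158, 0, 0, 0, 1, 2, 1, 168, 0, 0, 0, 1, 2, 1, 171, 0, 0, 0, 1, 2, 1, 171, 0, 0, 0, 0.7, 2, 1, 171, 0, 0, 0, 0.5]

```text
t: 14.4
position: [0.4926, 0.3949, 0.02]
orientation: [-3.141, -0.002, 0.365]
ft_force: [-0.7, 0.8, -0.6]
grip_width: 0.0591
grasp_force: 0.0
```

drive_tool:
  series: [0, 0, 0, 0, 0, 0, 0.4, 0, 0, 0, 0, 0, 0, 0.35, 0, 0, 0, 0, 0, 0, 0.3, 0, 0, 0, 0, 0, 0, 0.25, 0, 0, 0, 0, 0, 0, 0.2, 0, 0, 0, 0, 0, 0, 0.1, 0, 0, 0, 0, 0, 0, 0, 0, 0, 0, 0, 0, 0, 0, 0, 0, 0, 0, 0, 0, 0, 0, 0, 0, 0, 0, 0, 0]

```text
t: 15.4
position: [0.4921, 0.3946, 0.0194]
orientation: [-3.141, -0.001, 0.365]
ft_force: [-0.4, -0.3, 5.0]
grip_width: 0.0213
grasp_force: 58.8
```

drive_tool:
  series: [0, 0, -3, 0, 0, 0, 0, 0, 0, -9, 0, 0, 0, 0, 0, 0, -20, 0, 0, 0, 0, 0, 0, -36, 0, 0, 0, 0, 0, 0, -56, 0, 0, 0, 0, 0, 0, -76, 0, 0, 0, 0, 0, 0, -92, 0, 0, 0, 0, 0, 0, -102, 0, 0, 0, 0, 0, 0, -105, 0, 0, 0, 0, 0, 0, -105, 0, 0, 0, 0]

```text
t: 16.4
position: [0.4918, 0.3944, 0.1239]
orientation: [-3.141, -0.0, 0.365]
ft_force: [-0.9, -0.3, -0.3]
grip_width: 0.0213
grasp_force: 58.6
```

```bash
python3 - <<'E'
from h import *
s=arm.get_state();print(s['position'],s['grip_width'],s['grasp_force'])
p,P,E,f,c=cap("wrist")
Rm=R.from_euler('xyz',s['orientation']).as_matrix();Q=1000*(P-s['position'])@Rm
m=(abs(Q[...,1])<9)&(abs(Q[...,0])<25)&(Q[...,2]>-55)&(Q[...,2]<30)
A=Q[m];print(len(A))
for z in range(-44,28,4):
    B=A[(A[:,2]>=z)&(A[:,2]<z+4)]
    if len(B)>3: print(z,len(B),np.round(B.min(0)),np.round(B.max(0)))
top=A[A[:,2]<-33];C=np.c_[top[:,:2],np.ones(len(top))];print("top plane",np.linalg.lstsq(C,top[:,2],rcond=None)[0])
print("shift to pan",Rm.T@(np.array([.575,.040,.13])-s['position'])*1000)
save("pics/w6.png",cv2.resize(p[200:410,180:380],(571,600)))
E
```

```text
[0.49179301 0.39442941 0.12389836] 0.021304591134752728 58.644062384264544
4384
-40 809 [-10.  -9. -38.] [ 11.   9. -36.]
-36 1308 [-11.  -9. -36.] [ 11.   9. -32.]
-32 281 [  4.  -9. -32.] [ 10.   9. -28.]
-28 233 [  4.  -9. -28.] [ 11.   9. -24.]
-24 99 [  4.  -9. -24.] [ 10.   9. -20.]
-20 409 [  3.  -9. -20.] [ 11.   9. -16.]
-16 201 [  5.  -9. -16.] [ 12.   9. -12.]
-12 165 [  6.  -9. -12.] [11.  9. -8.]
-8 165 [ 6. -9. -8.] [11.  9. -4.]
-4 149 [ 6. -9. -4.] [11.  9. -0.]
0 138 [ 6. -9.  0.] [11.  9.  4.]
4 127 [ 6. -9.  4.] [11.  9.  8.]
8 120 [ 6. -9.  8.] [11.  9. 12.]
12 108 [ 6. -9. 12.] [11.  9. 16.]
16 72 [ 6. -9. 16.] [11.  9. 20.]
top plane [ 4.28145204e-02  1.26525637e-03 -3.57868938e+01]
shift to pan [-48.69831635 360.79244197  -6.17478806]
```

View pics/w6.png

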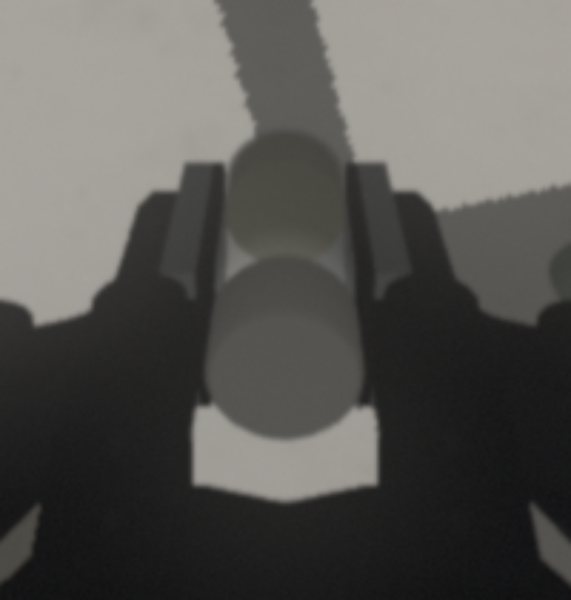

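The close-up and the depth show the vial gripped upright, with its foot 19.5 mm ahead of the TCP. I'll carry it gently to the pan.

drive_tool:
  series: [-1, 6, 0, 0, 0, 0, 0, -2, 17, 0, 0, 0, 0, 0, -5, 34, 0, 0, 0, 0, 0, -8, 56, 0, 0, 0, 0, 0, -11, 82, 0, 0, 0, 0, 0, -15, 109, 0, 0, 0, 0, 0, -18, 136, 0, 0, 0, 0, 0, -22, 163, 0, 0, 0, 0, 0, -26, 190, 0, 0, 0, 0, 0, -29, 217, 0, 0, 0, 0, 0]

```text
t: 17.45
position: [0.5418, 0.1787, 0.1233]
orientation: [3.141, 0.001, 0.364]
ft_force: [0.4, -0.1, -0.3]
grip_width: 0.0212
grasp_force: 58.7
```

drive_tool:
  series: [-4, 27, 0, 0, 0, 0, 0, -8, 54, 0, 0, 0, 0, 0, -11, 80, 0, 0, 0, 0, 0, -15, 104, 0, 0, 0, 0, 0, -17, 123, 0, 0, 0, 0, 0, -19, 136, 0, 0, 0, 0, 0, -20, 142, 0, 0, 0, 0, 0, -20, 144, 0, 0, 0, 0, 0, -20, 144, 0, 0, 0, 0, 0, -20, 144, 0, 0, 0, 0, 0]

```text
t: 18.45
position: [0.5745, 0.0404, 0.1235]
orientation: [-3.141, 0.0, 0.366]
ft_force: [0.1, -0.3, 0.4]
grip_width: 0.021
grasp_force: 58.7
```

drive_tool:
  series: [0, 0, 4, 0, 0, 0, 0, 0, 0, 11, 0, 0, 0, 0, 0, 0, 20, 0, 0, 0, 0, 0, 0, 29, 0, 0, 0, 0, 0, 0, 36, 0, 0, 0, 0, 0, 0, 41, 0, 0, 0, 0, 0, 0, 44, 0, 0, 0, 0, 0, 0, 45, 0, 0, 0, 0, 0, 0, 45, 0, 0, 0, 0, 0, 0, 45, 0, 0, 0, 0]

```text
t: 19.45
position: [0.575, 0.0396, 0.079]
orientation: [3.141, -0.001, 0.365]
ft_force: [0.2, 0.3, -1.1]
grip_width: 0.0213
grasp_force: 58.7
```

```bash
python3 - <<'E'
from h import *
s=arm.get_state();print(s['position'],s['grip_width'],s['ft_force'])
p,P,E,f,c=cap("wrist")
for lo,hi in((.052,.06),(.036,.044)):
    m=(P[...,2]>lo)&(P[...,2]<hi)&(np.hypot(P[...,0]-.575,P[...,1]-.04)<(.058 if lo>.05 else .14))
    Q=P[m];print(len(Q),np.median(Q[:,2]),cv2.minEnclosingCircle(Q[:,:2].astype(np.float32)),cv2.minAreaRect(Q[:,:2].astype(np.float32)))
E
```

```text
[0.57502125 0.03960268 0.0790133 ] 0.021314627732519992 [ 0.1649541   0.28728518 -1.07498879]
14935 0.054287251287810756 ((0.5760840177536011, 0.03974663466215134), 0.04985927417874336) ((0.5851379036903381, 0.043295979499816895), (0.07958061248064041, 0.09890497475862503), 20.084400177001953)
32075 0.03925830485814977 ((0.5542937517166138, 0.041952718049287796), 0.11933787912130356) ((0.5541415214538574, 0.04165375977754593), (0.1572410613298416, 0.18699373304843903), 84.58036041259766)
```

Centred to 1 mm. Slow touchdown.

drive_tool:
  series: [1, 0, 1.5, 0, 0, 0, 0, 1, 0, 2.5, 0, 0, 0, 0, 1, 0, 3.2, 0, 0, 0, 0, 1, 0, 3.6, 0, 0, 0, 0, 1, 0, 4, 0, 0, 0, 0, 1, 0, 4, 0, 0, 0, 0, 1, 0, 4, 0, 0, 0, 0, 1, 0, 4, 0, 0, 0, 0, 1, 0, 4, 0, 0, 0, 0, 1, 0, 4, 0, 0, 0, 0]

```text
t: 20.5
position: [0.5757, 0.04, 0.0746]
orientation: [3.142, -0.0, 0.365]
ft_force: [-0.1, -0.4, 0.0]
grip_width: 0.0208
grasp_force: 58.7
```

drive_tool:
  series: [0, 0, 0.2, 0, 0, 0, 0, 0, 0, 0.4, 0, 0, 0, 0, 0, 0, 0.5, 0, 0, 0, 0, 0, 0, 0.5, 0, 0, 0, 0, 0, 0, 0.5, 0, 0, 0, 0, 0, 0, 0.5, 0, 0, 0, 0, 0, 0, 0.5, 0, 0, 0, 0, 0, 0, 0.5, 0, 0, 0, 0, 0, 0, 0.5, 0, 0, 0, 0, 0, 0, 0.5, 0, 0, 0, 0]

```text
t: 21.5
position: [0.5757, 0.04, 0.0743]
orientation: [3.142, -0.0, 0.365]
ft_force: [-3.3, 0.9, 5.3]
grip_width: 0.0214
grasp_force: 59.2
```

Contact. Release slowly, rise, and look.

drive_tool:
  series: [0, 0, -0.3, 0, 0, 0, 0.25, 0, 0, -0.3, 0, 0, 0, 0.28, 0, 0, -0.3, 0, 0, 0, 0.32, 0, 0, -0.3, 0, 0, 0, 0.38, 0, 0, -0.3, 0, 0, 0, 0.5, 0, 0, -0.3, 0, 0, 0, 0.65, 0, 0, -0.3, 0, 0, 0, 0.85, 0, 0, -0.3, 0, 0, 0, 1, 0, 0, -0.3, 0, 0, 0, 1, 0, 0, -0.3, 0, 0, 0, 1]

```text
t: 22.5
position: [0.5756, 0.04, 0.0744]
orientation: [-3.142, -0.0, 0.365]
ft_force: [0.6, 0.1, 0.1]
grip_width: 0.0856
grasp_force: 0.0
```

drive_tool:
  series: [0, 0, -5, 0, 0, 0, 1, 0, 0, -15, 0, 0, 0, 1, 0, 0, -35, 0, 0, 0, 1, 0, 0, -60, 0, 0, 0, 1, 0, 0, -90, 0, 0, 0, 1, 0, 0, -115, 0, 0, 0, 1, 0, 0, -135, 0, 0, 0, 1, 0, 0, -140, 0, 0, 0, 1, 0, 0, -140, 0, 0, 0, 1, 0, 0, -140, 0, 0, 0, 1]

```text
t: 23.5
position: [0.5751, 0.04, 0.2133]
orientation: [-3.141, 0.001, 0.365]
ft_force: [-0.0, -1.2, -0.0]
grip_width: 0.0853
grasp_force: 0.0
```

```bash
python3 m.py w7 .1 .12 .575 .04 .03; python3 - <<'E'
from h import *
q,*_=cap("scene");save("pics/s7.png",np.hstack([cv2.resize(q[120:300,180:420],(800,600))]))
E
```

```text
596 mean [0.57601036 0.04054447 0.10964471] min [0.56368405 0.02974319 0.10001176] max [0.58538795 0.05050676 0.11231754] uv 279.8036912751678 211.83892617449663
circle 0.5745649933815002 0.03996485099196434 0.01098102517426014
tcp [0.57507942 0.0400192  0.21331226] [-3.14102892e+00  1.33562567e-03  3.64832631e-01] toolshift mm [-0.49995635 -0.13277541  0.00074261] 23.5 [-0.0497219  -1.21049625 -0.04662202]
```

View pics/s7.png

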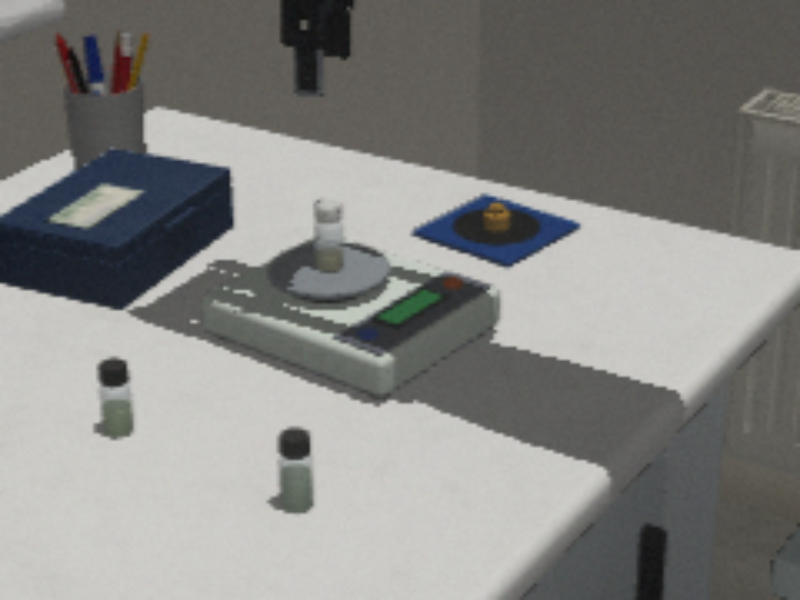

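The picture shows the white vial upright mid-pan at (328,235), the weight upright on the spot at (496,216), and both black vials where they were, at (116,400) and (296,470).

```bash
python3 -c "from station import arm;print(arm.job_done())"
```

```text
the job is handed in; nothing more can be done
None
```

The job is done and handed in at about 24 s of the 64 s allowed: the brass weight stands upright on the mat's dark spot, the white-capped vial stands upright in the middle of the pan, and I left the black-capped vials alone.

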